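# Press the terrine

### The job

With your fingertips, push the lidded terrine mould along the counter into the press until it sits fully home against the back stop; then push the press's lever by its crossbar past the middle so that it snaps over and its foot comes down on the mould's lid. Nothing is to be lifted or tipped: the mould stays flat on the counter, and the other things stay where they stand.

Things in the scene. Friction and masses are not known exactly. Their poses are not given: they have to be found in the camera images.
- press_nest (a point): Centre of the press's nest at counter height. Fixed aluminium U-frame, no floor. +x: the way the mould is pushed home; z up. Between side walls (30 mm high, x -22 to 44 mm) it is 110 mm wide; flared guides, 30 mm high, widen to 164 mm at x -86. Back stop's face (42 mm high) at x 34, so a mould that is home has its centre at x 0. Cheeks 98 mm high (x 58 to 92, y +-23) carry the lever.
- press_pivot (a point): The lever's pivot axis (along y), 75 mm along +x from press_nest and 85 mm above the counter; axes parallel to those of press_nest. The press's 8 mm base plate ends 44 mm beyond it along +x; past that is bare counter.
- lever (a joint): Lever angle, rad. 0: open (start), crossbar leaning away from the nest, 25 deg above level, foot raised. Grows to 1.3 as the bar goes up and over towards press_nest -x. A spring drives it from the middle (0.65) to the nearer end: 4 to 5 N at the bar starts it, less towards the middle; past 0.7 it snaps over. On a mould that is home the foot lands at about 1.27.
- lever_bar (a point): Centre of the lever's crossbar: black, 18 mm diameter, 70 mm long, parallel to y of press_nest, on a 12 mm steel rod 110 mm from the pivot. At joint 0 it is 100 mm along +x and 46 mm above the pivot (131 mm above the counter), with free space behind and below it.
- foot: The lever's rubber foot, a 24 mm disc on an arm on the other side of the pivot; origin at the centre of its underside. Over the open nest it hangs about 130 mm above the counter; closed it presses on the mould's lid with about 7 N, 15 mm behind the nest's centre.
- mould_mid (a point): Centre (half-way up) of the lidded terrine mould: white ceramic block with a dark line under its flat lid, 68 mm (its x) by 100 mm (its y), 62 mm tall, 0.5 to 0.8 kg, loose on the counter before the mouth of the press, its x within 0.2 rad of the press's +x. The face at its x -34 mm, upright up to 52 mm high, is the one to push; sliding takes up to 8 N.
- bottle_a: white squeeze bottle with a thin nozzle, 54 mm across, 160 mm tall; loose, to be left alone; origin at the centre of its underside
- bottle_b: white squeeze bottle with a thin nozzle, 54 mm across, 150 mm tall; loose, to be left alone; origin at the centre of its underside
- ramekin: small white ceramic dish, 68 mm across, 40 mm tall; loose, to be left alone; origin at the centre of its underside
- jar: glass jar with a steel cap, 60 mm across, 85 mm tall; loose, to be left alone; origin at the centre of its underside
- mill: turned dark wooden mill, 54 mm across, 118 mm tall; loose, to be left alone; origin at the centre of its underside
- spatula: spatula lying on the counter, along its own x axis; loose, to be left alone
- mould: The same mould, origin at the centre of its underside, axes as mould_mid.
Things that resemble listed ones, but are neither listed nor needed, are in the scene too. What is shaped like the mould but blue or pink is not meant.

How it is judged (in metres and radians):
On the way, in this order (a step that is already met when the one before it is completed fails the run):
1. the mould is home against the back stop, with the lever still open (x of mould_mid in the frame of press_nest between -0.005 and 0.005 m and y of mould_mid in the frame of press_nest between -0.007 and 0.007 m and angle between the x axis of mould_mid and the x axis of press_nest, either way round below 0.09 rad and value of joint lever below 0.3 rad), for 0.2 s.
2. the lever has snapped over (value of joint lever above 1.15 rad), for 0.2 s.
At the end, for the whole second after the job is handed in: The mould is home in the press (centre within 5 mm of the nest's centre along x, 7 mm along y, within 0.09 rad of square, flat to 0.05 rad), the lever is over (joint above 1.15) and at rest and presses on the lid with more than 2 N; nothing moves (x of mould_mid in the frame of press_nest between -0.005 and 0.005 m and y of mould_mid in the frame of press_nest between -0.007 and 0.007 m and angle between the x axis of mould_mid and the x axis of press_nest, either way round below 0.09 rad and value of joint lever above 1.15 rad and velocity of joint lever between -0.05 and 0.05 rad/s and contact force between foot and mould above 2 N and linear speed of mould below 0.01 m/s and angle between mould_mid's own z axis and vertical below 0.05 rad); the robot touches nothing.
It fails at once if the mould is lifted off the counter (more than 12 mm) or tipped (more than 0.25 rad) (height (world z) of mould_mid above 0.043 m or angle between mould_mid's own z axis and vertical above 0.25 rad).
It fails at once if another thing is moved by more than 30 mm, or lifted or tipped (distance of any of bottle_a, bottle_b, ramekin, jar, mill, spatula from where it was at the start of the episode above 0.03 m or angle between any of bottle_a, bottle_b, ramekin, jar, mill's own z axis and vertical above 0.35 rad).
It also fails if it takes over 54 s, if anything falls off the work surface, if the arm or the gripper's body presses on something with over 40 N, if the wrist force passes 120 N, or if a joint passes its speed limit or range.

### The arm

A 7-joint arm with a two-finger parallel gripper is mounted at the origin on the work surface. World frame = base frame: x ahead of the robot, y to its left, z up, the work surface at z = 0. Lengths are in m, angles in degrees, forces in N, time in s.
With the tool pointing down it reaches from about 0.425 to 0.875 m from the base axis. Payload 4.7 kg.
Tool frame: the origin (TCP) lies on the centre line of the jaws, within the pads' length; the fingertips stand 8 mm ahead of it and the grasp point (between the pads) lies 11 mm behind it; z points along the fingers, y is the direction in which the jaws open and shut (so a half turn about z gives the same grasp; the last joint's range is limited). The gripper opens to 87 mm and grips with 3 to 60 N. Pads are 19 mm wide; open, the fingers measure 117 mm over their backs; the gripper's body (75 mm by 190 mm) begins 51 mm behind the grasp point.
Start: joints at [67.5, 18.392, -4.016, 83.108, 1.295, 78.541, -3.26], TCP at [0.257, -0.597, 0.231] pointing down, gripper open.
Joint ranges: [-163.93, 163.93], [-17.29, 119.83], [-79.2, 71.16], [3.27, 140.29], [-89.18, 269.18], [5.43, 117.66], [-154.24, 154.24]. Speed limits (degrees/s): [147.25, 147.25, 180, 180, 180, 180, 180].

### API

Orientations are given as [roll, pitch, yaw] about the fixed x, y, z axes, in that order (R = Rz(yaw) Ry(pitch) Rx(roll)).
In Python, from cell import env gives the robot as it stands. The module is installed in compiled form; this text tells all that it offers.
- The arm moves only by the tool move_arm, never from a script. Its argument "steps" is a list of rows, each a list of 2 entries, a list of its own where there are three numbers: the shift along the tool's x, y, z in m, then the turn about the tool's z in rad. A call has 1 to 20 rows; each row is the pose to reach, as a shift and turn from the pose commanded when the call began, along the tool's axes at that moment; what a row does not reach only later rows make up. A row lasts 1/8 s, in which the tool goes at most 62.5 mm and 10.7 degrees, less where a joint would pass 70% of its speed; a pose out of reach is approached as far as the arm can. A call with a gripper value outside its range is refused whole. "hand" is the closure, from -1 (fully open) to 1 (shut), set as the call begins (left out, the last holds). The fingers move at their own pace and stop on an object; "squeeze" is the grip in N (left out, the last holds). Time passes only in rows, so rows that repeat a pose let the fingers close. It gives the time, the measured TCP pose, the force and the opening at its end, in the units of the state.
- env.get_obs(): the state, without advancing time (a new reading comes with each control period).
- env.read_camera(name): name is "scene" or "top"; returns (picture, depth): 420x560x3 uint8, red, green, blue; 420x560 float32, m along the optical axis (not along the pixel's ray), 0 where there is no reading.
- env.calibration(name): a dict with "intrinsics" (3x3 intrinsics, pixels), "position" and "orientation" of the camera in the world. Camera axes: x right, y up, looking along -z (the intrinsics and any distortion apply to the point x, -y, -z); pixel columns grow to the right and rows downward; lengths in m; the calibration is good to about 2 mm. A picture is of the moment at which its call begins. calibration takes no time and is no camera call.
- env.sign_off(): hands the job in, once; it reports no verdict.
Trained networks look in the newest picture that a camera, given by its name, has taken for a name from the list of things; names that differ only in an ending like _2 or _b are one class to them, and where a whole thing is asked for, a point or a joint stands for the part that bears it (a point fixed in the world has none). Each returns a list of dicts, best first, with "conf" (0 to 1); they miss things now and then, are a little off and sometimes report something else, mostly with a low value. They report only what shows in the picture. A call takes as long as a camera call. They do not tell look-alikes from the thing itself.
- env.cut_out(camera, query): "region" (420x560 bool, what is visible of it) and "uv" ([column, row] in pixels, amid what is visible of it).
The state is a dict: "time_s": time; "qpos": joint angles; "joint_velocities": joint speeds; "effort": joint torques, N m; "tool_pos": TCP position; "tool_rot": TCP orientation; "force": force on the tool from outside, world axes, zero at the start; "wrist_torque": the same for the moment, N m; "grip_width": finger opening in m.
Only numpy, scipy, OpenCV 4.12 (cv2) and the standard library are available. Lean on these libraries where they do the work, as an engineer would, in place of code of your own. Each camera call takes 0.05 s, during which the arm holds its last target. There are 200 camera calls.

## Working session

There is one attempt and no reset: what is moved stays moved. The work goes in short steps, Python scripts to look and compute and a tool call to move; the robot and the scene stay as the last step left them, time stands still between calls to the robot, and variables do not carry over. Pictures are saved under pics/ and viewed, about 8 in all and at most 12, crops included, and the job is handed in when it is done.

Besides the shell and the picture viewer there is one more tool, called after "Emit:" in YAML: its name, and indented under it one key for each argument. move_arm: Moves the arm, as the interface text tells. Its arguments: {"type":"object","properties":{"steps":{"type":"array"},"hand":{"type":"number"},"squeeze":{"type":"number"}},"required":["steps"]}

```bash
mkdir -p pics; cat > h.py <<'E'
from cell import env
import numpy as np, cv2
def look(c):
    im,d=env.read_camera(c); return im,d
def pts(c,d):
    k=env.calibration(c); K=np.array(k['intrinsics']); p=np.array(k['position']); o=np.array(k['orientation'])
    if o.shape!=(3,3):
        from scipy.spatial.transform import Rotation as R
        o=R.from_euler('xyz',o,degrees=True).as_matrix() if o.size==3 else o
    v,u=np.mgrid[0:420,0:560]
    x=(u-K[0,2])/K[0,0]*d; y=(v-K[1,2])/K[1,1]*d
    P=np.stack([x,-y,-d],-1)@o.T+p
    P[d==0]=np.nan
    return P
E
python3 - <<'E'
from h import *
print(env.get_obs())
for c in('scene','top'):
    k=env.calibration(c);print(k)
    im,d=look(c);cv2.imwrite(f'pics/{c}0.png',im[:,:,::-1])
    np.save(f'{c}.npy',d)
    P=pts(c,d)
    for q in('mould','lever','lever_bar','foot','bottle_a','ramekin','jar','mill','spatula'):
        try:
            for r in env.cut_out(c,q)[:4]:
                m=r['region']; X=P[m]; print(c,q,round(r['conf'],2),np.round(r['uv']),m.sum(),np.round(np.nanmedian(X,0),3),np.round(np.nanmax(X[:,2]),3))
        except Exception as e: print(q,e)
E
```

```text
{'time_s': 0.0, 'qpos': array([67.50063331, 18.43808872, -4.01452157, 83.17467213,  1.29560335,
       78.53926186, -3.26001671]), 'joint_velocities': array([ 0.00857   , -0.02734023,  0.0364066 , -0.01802033,  0.05438499,
       -0.03470084,  0.03676064]), 'effort': array([-3.08963001e-05, -4.91299975e+01, -4.03929558e-01, -3.12531567e+01,
       -6.38940535e-02,  4.36324789e-02,  1.99101046e-04]), 'tool_pos': array([ 0.25691226, -0.59649912,  0.22947437]), 'tool_rot': array([-1.79893247e+02,  6.58779809e-03,  2.33082626e+01]), 'force': array([-0.42903888, -0.04533394, -0.07124926]), 'wrist_torque': array([-0.03821023, -0.00776519,  0.05271702]), 'grip_width': 0.08702083247317483}
{'intrinsics': array([[498.63904594,   0.        , 279.35206512],
       [  0.        , 498.63904594, 217.9150749 ],
       [  0.        ,   0.        ,   1.        ]]), 'position': array([ 1.29523017, -0.18439664,  1.04484378]), 'orientation': array([39.14895384, -1.06109274, 76.35401547])}
scene mould 0.8 [181. 205.] 1299 [ 0.415 -0.212  0.06 ] 0.069
scene mould 0.7 [242. 232.] 1320 [ 0.535 -0.079  0.062
[... 988 characters left out ...]
': array([ 11.32885473,   1.03128309, -90.71598224])}
top mould 0.93 [373. 263.] 1086 [ 0.395 -0.207  0.063] 0.07
top mould 0.78 [325. 216.] 962 [ 0.507 -0.075  0.063] 0.07
top mould 0.76 [321. 162.] 1019 [ 0.673 -0.075  0.063] 0.07
top lever 0.9 [214. 216.] 490 [0.505 0.209 0.132] 0.155
top lever_bar 0.76 [212. 217.] 598 [0.506 0.214 0.128] 0.155
top foot 0.52 [247. 212.] 35 [0.51  0.124 0.146] 0.155
top bottle_a 0.88 [239. 170.] 490 [0.64  0.145 0.116] 0.163
top ramekin 0.57 [328. 267.] 458 [ 0.383 -0.081  0.02 ] 0.046
top jar 0.86 [243. 267.] 435 [0.382 0.145 0.086] 0.092
top mill 0.76 [141. 206.] 478 [0.556 0.415 0.089] 0.122
top spatula 0.96 [416. 222.] 1051 [ 0.505 -0.343  0.006] 0.027
```

```bash
python3 - <<'E'
import cv2
a=cv2.imread('pics/scene0.png');b=cv2.imread('pics/top0.png')
cv2.imwrite('pics/s1.png',cv2.resize(a[120:360,80:450],None,fx=2.1,fy=2.1,interpolation=3))
cv2.imwrite('pics/t1.png',cv2.resize(b[110:330,110:450],None,fx=2.3,fy=2.3,interpolation=3))
E
```

```text
(no output)
```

View pics/s1.png

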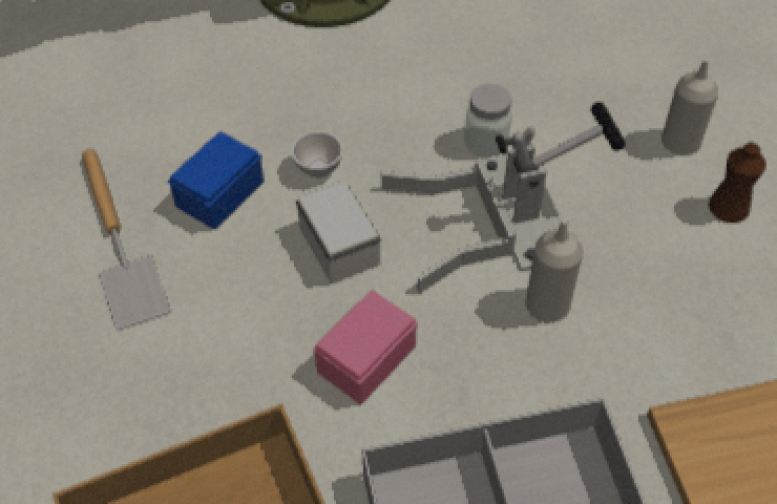

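View pics/t1.png

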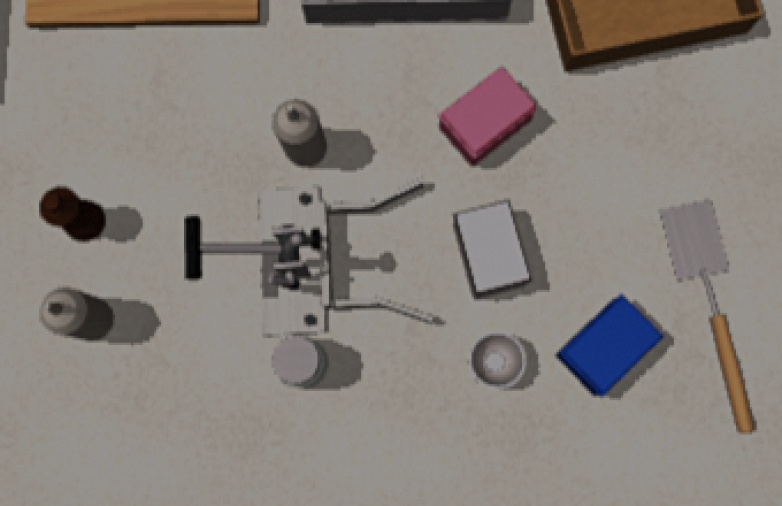

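```bash
python3 - <<'E'
from h import *
T={}
for c in('scene','top'):
    d=np.load(c+'.npy');P=pts(c,d);T[c]=P
    X,Y,Z=P[...,0],P[...,1],P[...,2]
    def sel(x0,x1,y0,y1,z0,z1):return P[(X>x0)&(X<x1)&(Y>y0)&(Y<y1)&(Z>z0)&(Z<z1)]
    print(c,'counter z',np.nanmedian(sel(.45,.6,-.02,.03,-.02,.02)[:,2]))
    q=sel(.44,.58,-.14,0.0,.05,.072)
    r=cv2.minAreaRect((q[:,:2]*1000).astype(np.float32));print('mould',r,len(q),np.median(q[:,2]))
    b=sel(.45,.57,.215,.27,.1,.15)
    print('bar',len(b),np.median(b,0),b.min(0),b.max(0),cv2.minAreaRect((b[:,:2]*1000).astype(np.float32)))
    w=sel(.4,.62,.0,.12,.02,.036); print('walls',len(w)); 
    l=w[w[:,0]<.5];h=w[w[:,0]>.5]
    for s in(l,h): 
        for y0 in np.arange(.0,.12,.01):
            k=s[(s[:,1]>=y0)&(s[:,1]<y0+.01)]
            if len(k):print(round(y0,2),len(k),np.round([k[:,0].min(),k[:,0].max(),k[:,2].max()],3))
    st=sel(.42,.6,.08,.15,.036,.048);print('stop',len(st),st.min(0),st.max(0),np.polyfit(st[:,0],st[:,1],1))
    rod=sel(.47,.55,.16,.225,.09,.14);pf=np.polyfit(rod[:,1],rod[:,0],1);print('rod',len(rod),pf,np.polyval(pf,[.1,.2]))
    pl=sel(.4,.62,.09,.25,.004,.013);print('plate',cv2.minAreaRect((pl[:,:2]*1000).astype(np.float32)))
E
```

```text
scene counter z 0.0020850302723386394
mould ((515.218994140625, -76.8594970703125), (102.82927703857422, 69.45281982421875), 14.432437896728516) 906 0.06335539594740225
bar 241 [0.50996977 0.25221677 0.13755233] [0.47276701 0.21542477 0.11198096] [0.54284137 0.26885319 0.14534587] ((505.5889892578125, 254.8629913330078), (60.43037033081055, 58.08746337890625), 50.700374603271484)
walls 462
0.0 17 [0.435 0.443 0.035]
0.01 17 [0.435 0.447 0.034]
0.02 19 [0.435 0.45  0.035]
0.03 16 [0.445 0.455 0.034]
0.04 19 [0.45  0.458 0.036]
0.05 18 [0.452 0.461 0.036]
0.06 16 [0.452 0.461 0.035]
0.07 18 [0.453 0.46  0.035]
0.08 15 [0.45  0.461 0.032]
0.09 16 [0.452 0.46  0.034]
0.1 16 [0.449 0.461 0.035]
0.11 33 [0.446 0.499 0.034]
0.0 18 [0.598 0.606 0.033]
0.01 16 [0.592 0.604 0.033]
0.02 16 [0.587 0.599 0.033]
0.03 14 [0.583 0.594 0.036]
0.04 16 [0.579 0.589 0.034]
0.05 15 [0.574 0.584 0.034]
0.06 18 [0.571 0.579 0.035]
0.07 19 [0.566 0.578 0.036]
0.08 18 [0.568 0.579 0.034]
0.09 19 [0.568 0.579 0.034]
0.1 18 [0.567 0.578 0.036]
0.11 55 [0.501 0.577 0.036]
stop 205 [0.44821181 0.08027898 0.03602
[... 847 characters left out ...]
 [0.449 0.458 0.035]
0.09 13 [0.449 0.458 0.035]
0.1 9 [0.449 0.455 0.035]
0.11 19 [0.448 0.495 0.036]
0.0 8 [0.596 0.603 0.033]
0.01 9 [0.592 0.6   0.032]
0.02 12 [0.585 0.594 0.033]
0.03 10 [0.582 0.589 0.034]
0.04 14 [0.576 0.586 0.034]
0.05 9 [0.573 0.581 0.034]
0.06 14 [0.568 0.578 0.034]
0.07 13 [0.568 0.576 0.033]
0.08 12 [0.567 0.575 0.034]
0.09 14 [0.567 0.576 0.036]
0.1 9 [0.567 0.574 0.032]
0.11 25 [0.521 0.573 0.036]
stop 173 [0.44828318 0.08493908 0.03624389] [0.57395867 0.14779118 0.04758579] [0.03071842 0.10685484]
rod 200 [0.06008952 0.49390897] [0.49991792 0.50592687]
plate ((510.19268798828125, 171.1158447265625), (157.61068725585938, 218.78048706054688), 89.95539855957031)
```

```bash
cat >> h.py <<'E'
def delta(x,y,z,yaw):
    "shift in tool axes and turn from the measured pose"
    o=env.get_obs();p=o['tool_pos'];a=np.radians(o['tool_rot'][2])
    d=np.array([x,y,z])-p;c,s=np.cos(a),np.sin(a)
    t=-((yaw-o['tool_rot'][2]+180)%360-180)
    print('pose',np.round(p,4),np.round(o['tool_rot'],1),'F',np.round(o['force'],1),'t',o['time_s'],'w',round(o['grip_width'],4))
    print('shift',np.round([c*d[0]+s*d[1],s*d[0]-c*d[1],-d[2]],4),'turn',round(np.radians(t),4))
E
python3 - <<'E'
from h import *
delta(.528,-.134,.2,104)
for c in('scene','top'):
    P=pts(c,np.load(c+'.npy'));X,Y,Z=P[...,0],P[...,1],P[...,2]
    m=(X>.46)&(X<.56)&(Y>.0)&(Y<.2)&(Z>.075); q=P[m]
    for y0 in np.arange(.08,.2,.01):
        k=q[(q[:,1]>=y0)&(q[:,1]<y0+.01)]
        if len(k):print(c,round(y0,2),len(k),np.round([k[:,0].min(),k[:,0].max(),k[:,2].min(),k[:,2].max()],3))
    m=(Z>.039)&(Z<.047)&(Y>.09)&(Y<.15);
    for x0 in np.arange(.45,.58,.015):
        k=P[m&(X>=x0)&(X<x0+.015)]
        if len(k):print(c,'stop',round(x0,3),len(k),np.round(np.sort(k[:,1])[[0,1,len(k)//2,-1]],3))
E
```

```text
pose [ 0.2572 -0.597   0.2306] [180.    0.   23.3] F [0.1 0.1 0.2] t 1.0 w 0.087
shift [ 0.4319 -0.318   0.0306] turn -1.4083
scene 0.11 17 [0.504 0.525 0.137 0.153]
scene 0.12 23 [0.508 0.524 0.134 0.152]
scene 0.13 24 [0.492 0.518 0.084 0.153]
scene 0.14 120 [0.488 0.538 0.076 0.152]
scene 0.15 71 [0.473 0.541 0.077 0.134]
scene 0.16 64 [0.472 0.541 0.082 0.109]
scene 0.17 71 [0.469 0.535 0.077 0.118]
scene 0.18 22 [0.505 0.516 0.094 0.108]
scene 0.19 21 [0.502 0.517 0.102 0.114]
scene stop 0.45 16 [0.114 0.115 0.12  0.126]
scene stop 0.465 20 [0.115 0.116 0.12  0.126]
scene stop 0.48 26 [0.116 0.117 0.123 0.148]
scene stop 0.495 17 [0.116 0.117 0.12  0.128]
scene stop 0.51 22 [0.116 0.117 0.121 0.128]
scene stop 0.525 24 [0.119 0.119 0.125 0.15 ]
scene stop 0.54 21 [0.119 0.119 0.123 0.13 ]
scene stop 0.555 21 [0.119 0.12  0.124 0.13 ]
scene stop 0.57 8 [0.121 0.122 0.126 0.13 ]
top 0.11 9 [0.501 0.52  0.14  0.151]
top 0.12 30 [0.5   0.522 0.132 0.155]
top 0.13 14 [0.505 0.515 0.143 0.152]
top 0.14 65 [0.487 0.532 0.075 0.152]
top 0.15 84 [0.467 0.536 0.081 0.133]
top 0.16 83 [0.468 0.536 0.075 0.107]
top 0.17 53 [0.467 0.531 0.075 0.118]
top 0.18 22 [0.502 0.514 0.097 0.109]
top 0.19 22 [0.502 0.514 0.1   0.113]
top stop 0.45 20 [0.115 0.115 0.12  0.123]
top stop 0.465 17 [0.117 0.117 0.12  0.126]
top stop 0.48 19 [0.117 0.117 0.123 0.148]
top stop 0.495 22 [0.118 0.118 0.121 0.126]
top stop 0.51 17 [0.118 0.118 0.123 0.126]
top stop 0.525 16 [0.12  0.12  0.123 0.126]
top stop 0.54 20 [0.12  0.12  0.126 0.129]
top stop 0.555 18 [0.12  0.12  0.126 0.129]
top stop 0.57 5 [0.123 0.123 0.126 0.129]
```

Emit:
move_arm:
  steps:
    - [[0.036, -0.026, 0.002], -0.117]
    - [[0.072, -0.053, 0.005], -0.235]
    - [[0.108, -0.079, 0.007], -0.352]
    - [[0.144, -0.106, 0.01], -0.469]
    - [[0.18, -0.132, 0.012], -0.587]
    - [[0.216, -0.159, 0.015], -0.704]
    - [[0.252, -0.185, 0.018], -0.822]
    - [[0.288, -0.212, 0.02], -0.939]
    - [[0.324, -0.238, 0.023], -1.056]
    - [[0.36, -0.265, 0.025], -1.174]
    - [[0.396, -0.291, 0.028], -1.291]
    - [[0.432, -0.318, 0.031], -1.408]
    - [[0.432, -0.318, 0.031], -1.408]
    - [[0.432, -0.318, 0.031], -1.408]
  hand: -0.15

```text
time_s: 2.75
tool_pos: [0.5279, -0.1346, 0.1995]
tool_rot: [-180.0, 0.0, 103.9]
force: [-0.1, -0.5, -0.5]
grip_width: 0.05
```

```bash
python3 - <<'E'
from h import *
delta(.528,-.134,.028,104)
im,d=look('scene');cv2.imwrite('pics/s2.png',cv2.resize(im[100:380,80:450],None,fx=2,fy=2)[:,:,::-1])
E
```

```text
pose [ 0.5279 -0.1346  0.1995] [-180.     0.   103.9] F [-0.1 -0.5 -0.5] t 2.75 w 0.05
shift [0.0006 0.0003 0.1715] turn -0.0011
```

View pics/s2.png

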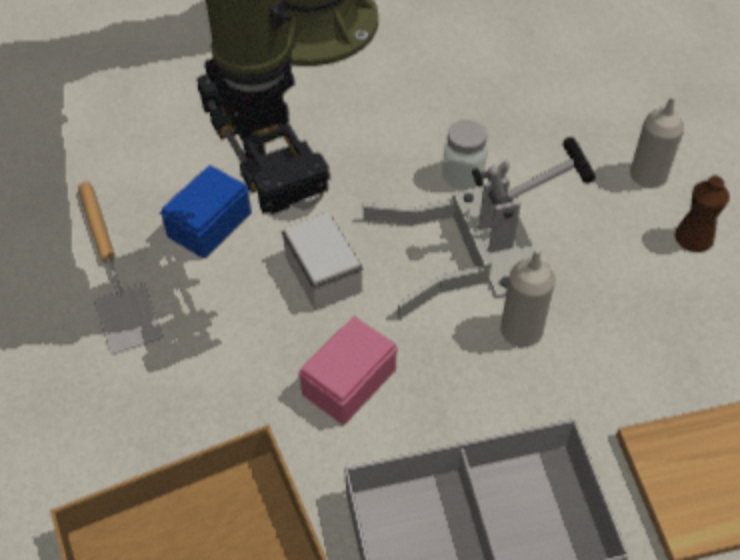

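The view shows the gripper at (285,180) above and behind the white mould (320,260), parallel with it; everything else stands as before. I'll go down now.

Emit:
move_arm:
  steps:
    - [[0, 0, 0.03], 0]
    - [[0, 0, 0.06], 0]
    - [[0, 0, 0.09], 0]
    - [[0, 0, 0.12], 0]
    - [[0, 0, 0.145], 0]
    - [[0, 0, 0.16], 0]
    - [[0, 0, 0.1715], 0]
    - [[0, 0, 0.1715], 0]
    - [[0.005, 0, 0.1715], 0]
    - [[0.01, 0, 0.1715], 0]
    - [[0.015, 0, 0.1715], 0]
    - [[0.02, 0, 0.1715], 0]
    - [[0.024, 0, 0.1715], 0]
    - [[0.024, 0, 0.1715], 0]

```text
time_s: 4.55
tool_pos: [0.5228, -0.1114, 0.0287]
tool_rot: [180.0, 0.1, 104.0]
force: [1.3, -4.1, 2.8]
grip_width: 0.0501
```

```bash
python3 - <<'E'
from h import *
o=env.get_obs();p=o['tool_pos'];a=np.radians(o['tool_rot'][2]);R=np.array([[np.cos(a),np.sin(a)],[np.sin(a),-np.cos(a)]])
rows=[]
for i in range(1,20):
    s=min(i/18,1); yaw=np.radians(104-11.4*min(s/.5,1)); c=np.array([.5123+.0007*s,-.069+.137*s])
    t=c-.0435*np.array([np.cos(yaw),np.sin(yaw)]); d=R@(t-p[:2])
    rows.append([[round(d[0],3),round(d[1],3),0.001],round(a-yaw,3)])
print(rows)
E
```

```text
[[[np.float64(0.008), np.float64(0.001), 0.001], np.float64(0.021)], [[np.float64(0.015), np.float64(0.002), 0.001], np.float64(0.044)], [[np.float64(0.022), np.float64(0.003), 0.001], np.float64(0.066)], [[np.float64(0.03), np.float64(0.004), 0.001], np.float64(0.088)], [[np.float64(0.037), np.float64(0.005), 0.001], np.float64(0.11)], [[np.float64(0.045), np.float64(0.006), 0.001], np.float64(0.132)], [[np.float64(0.052), np.float64(0.006), 0.001], np.float64(0.154)], [[np.float64(0.06), np.float64(0.007), 0.001], np.float64(0.176)], [[np.float64(0.067), np.float64(0.008), 0.001], np.float64(0.198)], [[np.float64(0.075), np.float64(0.01), 0.001], np.float64(0.198)], [[np.float64(0.082), np.float64(0.012), 0.001], np.float64(0.198)], [[np.float64(0.09), np.float64(0.014), 0.001], np.float64(0.198)], [[np.float64(0.097), np.float64(0.016), 0.001], np.float64(0.198)], [[np.float64(0.104), np.float64(0.018), 0.001], np.float64(0.198)], [[np.float64(0.112), np.float64(0.02), 0.001], np.float64(0.198)], [[np.float64(0.119), np.float64(0.021), 0.001], np.float64(0.198)], [[np.float64(0.126), np.float64(0.023), 0.001], np.float64(0.198)], [[np.float64(0.134), np.float64(0.025), 0.001], np.float64(0.198)], [[np.float64(0.134), np.float64(0.025), 0.001], np.float64(0.198)]]
```

Emit:
move_arm:
  steps:
    - [[0.008, 0.001, 0], 0.021]
    - [[0.015, 0.002, 0], 0.044]
    - [[0.022, 0.003, 0], 0.066]
    - [[0.03, 0.004, 0], 0.088]
    - [[0.037, 0.005, 0], 0.11]
    - [[0.045, 0.006, 0], 0.132]
    - [[0.052, 0.006, 0], 0.154]
    - [[0.06, 0.007, 0], 0.176]
    - [[0.067, 0.008, 0], 0.198]
    - [[0.075, 0.01, 0], 0.198]
    - [[0.082, 0.012, 0], 0.198]
    - [[0.082, 0.012, 0], 0.198]

```text
time_s: 6.05
tool_pos: [0.5142, -0.0289, 0.0285]
tool_rot: [180.0, 0.1, 92.6]
force: [0.0, -5.6, 4.1]
grip_width: 0.0501
```

```bash
python3 - <<'E'
from h import *
delta(.515,.025,.028,92.7)
for c in('scene','top'):
    im,d=look(c);P=pts(c,d);X,Y,Z=P[...,0],P[...,1],P[...,2]
    cv2.imwrite(f'pics/{c}3.png',im[:,:,::-1])
    m=(X>.44)&(X<.58)&(Y>-.07)&(Y<.09)&(Z>.056)&(Z<.067)&(im.astype(int).min(2)>70)
    n,l,s,ce=cv2.connectedComponentsWithStats(m.astype(np.uint8));k=1+np.argmax(s[1:,4]);q=P[l==k]
    print(c,len(q),cv2.minAreaRect((q[:,:2]*1000).astype(np.float32)),q.max(0))
E
```

```text
pose [ 0.5142 -0.0289  0.0285] [1.80e+02 1.00e-01 9.26e+01] F [ 0.  -5.6  4.1] t 6.05 w 0.0501
shift [0.0538 0.0032 0.0005] turn -0.0015
scene 296 ((512.4634399414062, 31.46926498413086), (99.44273376464844, 34.69676208496094), 1.5759303569793701) [0.56219207 0.04919528 0.06698027]
top 492 ((511.5762634277344, 27.537933349609375), (96.87559509277344, 41.5196418762207), 2.7280166149139404) [0.56012068 0.04867781 0.06698148]
```

Emit:
move_arm:
  steps:
    - [[0.007, 0, 0], 0]
    - [[0.014, 0.001, 0], 0]
    - [[0.021, 0.001, 0], 0]
    - [[0.028, 0.001, 0], 0]
    - [[0.035, 0.002, 0], 0]
    - [[0.042, 0.002, 0], 0]
    - [[0.049, 0.003, 0], 0]
    - [[0.055, 0.003, 0], 0]
    - [[0.06, 0.003, 0], 0]
    - [[0.064, 0.003, 0], 0]
    - [[0.067, 0.003, 0], 0]
    - [[0.067, 0.003, 0], 0]

```text
time_s: 7.65
tool_pos: [0.514, 0.0375, 0.0283]
tool_rot: [-180.0, 0.1, 92.6]
force: [0.2, -6.5, 4.8]
grip_width: 0.0501
```

Emit:
move_arm:
  steps:
    - [[0.002, 0, 0], 0]
    - [[0.004, 0, 0], 0]
    - [[0.004, 0, 0], 0]

```text
time_s: 8.02
tool_pos: [0.514, 0.0387, 0.0283]
tool_rot: [-180.0, 0.3, 92.5]
force: [0.6, -12.5, 5.6]
grip_width: 0.0502
```

Emit:
move_arm:
  steps:
    - [[0.001, 0, 0], 0]
    - [[0.002, 0, 0], 0]
    - [[0.002, 0, 0], 0]

```text
time_s: 8.4
tool_pos: [0.514, 0.0387, 0.0283]
tool_rot: [-179.9, 0.4, 92.5]
force: [0.5, -15.6, 6.3]
grip_width: 0.05
```

Emit:
move_arm:
  steps:
    - [[-0.004, 0, 0], 0]
    - [[-0.015, 0, 0], 0]
    - [[-0.03, 0, 0], 0]
    - [[-0.03, 0, -0.05], 0]
    - [[-0.05, 0, -0.1], 0]
    - [[-0.09, 0, -0.15], 0]
    - [[-0.12, 0, -0.2], 0]
    - [[-0.14, 0, -0.21], 0]
    - [[-0.14, 0, -0.21], 0]
    - [[-0.14, 0, -0.21], 0]

```text
time_s: 9.65
tool_pos: [0.5192, -0.0935, 0.236]
tool_rot: [-179.8, -0.1, 92.7]
force: [0.0, 1.0, 0.4]
grip_width: 0.0502
```

```bash
python3 - <<'E'
from h import *
delta(.485,.257,.24,182.7)
for c in('scene','top'):
    im,d=look(c);P=pts(c,d);X,Y,Z=P[...,0],P[...,1],P[...,2]
    m=(X>.44)&(X<.58)&(Y>.0)&(Y<.14)&(Z>.056)&(Z<.067)
    n,l,s,ce=cv2.connectedComponentsWithStats(m.astype(np.uint8));k=1+np.argmax(s[1:,4]);q=P[l==k]
    print(c,len(q),cv2.minAreaRect((q[:,:2]*1000).astype(np.float32)))
    b=P[(X>.45)&(X<.57)&(Y>.235)&(Y<.29)&(Z>.11)&(Z<.15)];print('bar',b.min(0),b.max(0),np.median(b,0))
    for r in env.cut_out(c,'lever_bar')[:1]: print(r['conf'],r['uv'])
    cv2.imwrite(f'pics/{c}4.png',cv2.resize(im[100:340,110:430],None,fx=2.3,fy=2.3)[:,:,::-1])
E
```

```text
pose [ 0.5192 -0.0935  0.236 ] [-1.798e+02 -1.000e-01  9.270e+01] F [0.  1.  0.4] t 9.65 w 0.0502
shift [ 0.3517 -0.0174 -0.004 ] turn -1.5703
scene 722 ((512.601806640625, 82.89332580566406), (102.32090759277344, 68.56749725341797), 2.354461908340454)
bar [0.47110182 0.23561906 0.12341957] [0.54211595 0.26702666 0.14608877] [0.51015812 0.25364804 0.13924667]
0.69 [348.5, 187.8]
top 822 ((509.83905029296875, 83.95935821533203), (98.65965270996094, 67.2472152709961), 2.849238395690918)
bar [0.46975232 0.23501057 0.12510159] [0.53950851 0.26708236 0.14599537] [0.50320207 0.25532042 0.13916976]
0.67 [210.3, 214.1]
```

View pics/top4.png

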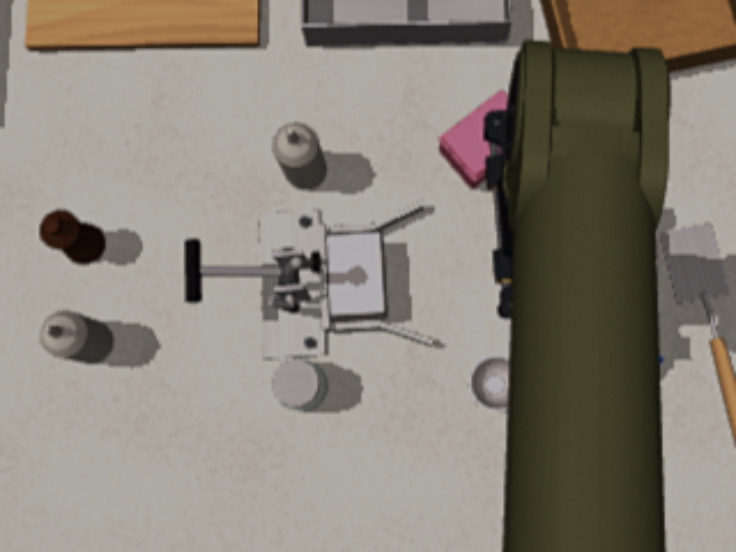

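Top view: the mould is seated flush in the nest at (357,275), the lever is still open with its bar at (193,270), and the other things are in place. Next is the bar, gripped lightly beside its rod.

Emit:
move_arm:
  steps:
    - [[0.03, -0.001, 0], -0.131]
    - [[0.059, -0.003, 0], -0.262]
    - [[0.088, -0.004, 0], -0.393]
    - [[0.117, -0.006, 0], -0.524]
    - [[0.147, -0.007, 0], -0.655]
    - [[0.176, -0.009, 0], -0.785]
    - [[0.205, -0.01, 0], -0.916]
    - [[0.235, -0.012, 0], -1.047]
    - [[0.264, -0.013, 0], -1.178]
    - [[0.293, -0.015, 0], -1.309]
    - [[0.323, -0.016, 0], -1.44]
    - [[0.352, -0.0175, 0], -1.57]
    - [[0.352, -0.0175, 0], -1.57]
    - [[0.352, -0.0175, 0], -1.57]
  hand: -0.4

```text
time_s: 11.6
tool_pos: [0.4864, 0.2552, 0.2375]
tool_rot: [-179.9, -0.0, -177.5]
force: [0.4, 0.1, 0.1]
grip_width: 0.0607
```

```bash
python3 - <<'E'
from h import *
delta(.485,.257,.121,182.7)
print(np.round(env.get_obs()['qpos'],1))
im,d=look('scene');cv2.imwrite('pics/s5.png',cv2.resize(im[60:300,200:500],None,fx=2.4,fy=2.4)[:,:,::-1])
E
```

```text
pose [0.4864 0.2552 0.2375] [-179.9   -0.  -177.5] F [0.4 0.1 0.1] t 11.6 w 0.0607
shift [0.0013 0.0019 0.1165] turn -0.003
[ 15.8  10.9 -51.6  95.6   8.8  77.8  55.3]
```

View pics/s5.png

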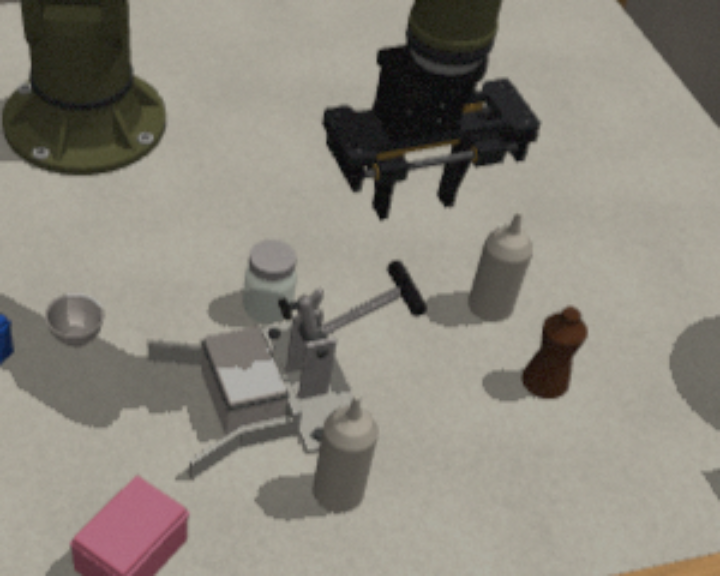

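The gripper is squarely above the bar ((405,290) in the picture) with its jaws either side. Descending and gripping.

Emit:
move_arm:
  steps:
    - [[0.001, 0.002, 0.02], 0]
    - [[0.001, 0.002, 0.04], 0]
    - [[0.001, 0.002, 0.06], 0]
    - [[0.001, 0.002, 0.08], 0]
    - [[0.001, 0.002, 0.1], 0]
    - [[0.001, 0.002, 0.11], 0]
    - [[0.001, 0.002, 0.1165], 0]
    - [[0.001, 0.002, 0.1165], 0]

```text
time_s: 12.65
tool_pos: [0.4854, 0.2578, 0.1214]
tool_rot: [180.0, -0.0, -177.4]
force: [0.1, 0.5, 0.1]
grip_width: 0.0608
```

Emit:
move_arm:
  steps:
    - [[0, 0, 0], 0]
    - [[0, 0, 0], 0]
    - [[0, 0, 0], 0]
    - [[0, 0, 0], 0]
    - [[0, 0, 0], 0]
    - [[0, 0, 0], 0]
  hand: 1
  squeeze: 15

```text
time_s: 13.4
tool_pos: [0.4855, 0.2574, 0.1215]
tool_rot: [-180.0, -0.0, -177.4]
force: [0.1, -0.9, 1.4]
grip_width: 0.0174
```

```bash
python3 - <<'E'
from h import *
delta(.485,.257,.121,182.7)
im,d=look('scene');cv2.imwrite('pics/s6.png',cv2.resize(im[60:300,200:500],None,fx=2.4,fy=2.4)[:,:,::-1])
# arc shifts in tool axes (y toward +press x, z down), bar held
r=.110;a0=np.radians(24.7)
print([(round(t,2),round(r*(np.cos(a0+t)-np.cos(a0)),4),round(-r*(np.sin(a0+t)-np.sin(a0)),4)) for t in np.linspace(.07,1.26,18)])
E
```

```text
pose [0.4855 0.2574 0.1215] [-180.    -0.  -177.4] F [ 0.1 -0.9  1.4] t 13.4 w 0.0174
shift [ 0.0005 -0.0004  0.0005] turn -0.002
[(np.float64(0.07), np.float64(-0.0035), np.float64(-0.0069)), (np.float64(0.14), np.float64(-0.0074), np.float64(-0.0135)), (np.float64(0.21), np.float64(-0.0118), np.float64(-0.0198)), (np.float64(0.28), np.float64(-0.0166), np.float64(-0.0258)), (np.float64(0.35), np.float64(-0.0218), np.float64(-0.0315)), (np.float64(0.42), np.float64(-0.0274), np.float64(-0.0368)), (np.float64(0.49), np.float64(-0.0334), np.float64(-0.0416)), (np.float64(0.56), np.float64(-0.0397), np.float64(-0.0461)), (np.float64(0.63), np.float64(-0.0463), np.float64(-0.0501)), (np.float64(0.7), np.float64(-0.0531), np.float64(-0.0536)), (np.float64(0.77), np.float64(-0.0602), np.float64(-0.0566)), (np.float64(0.84), np.float64(-0.0675), np.float64(-0.0591)), (np.float64(0.91), np.float64(-0.0749), np.float64(-0.0611)), (np.float64(0.98), np.float64(-0.0824), np.float64(-0.0626)), (np.float64(1.05), np.float64(-0.0901), np.float64(-0.0636)), (np.float64(1.12), np.float64(-0.0978), np.float64(-0.064)), (np.float64(1.19), np.float64(-0.1055), np.float64(-0.0639)), (np.float64(1.26), np.float64(-0.1131), np.float64(-0.0632))]
```

View pics/s6.png

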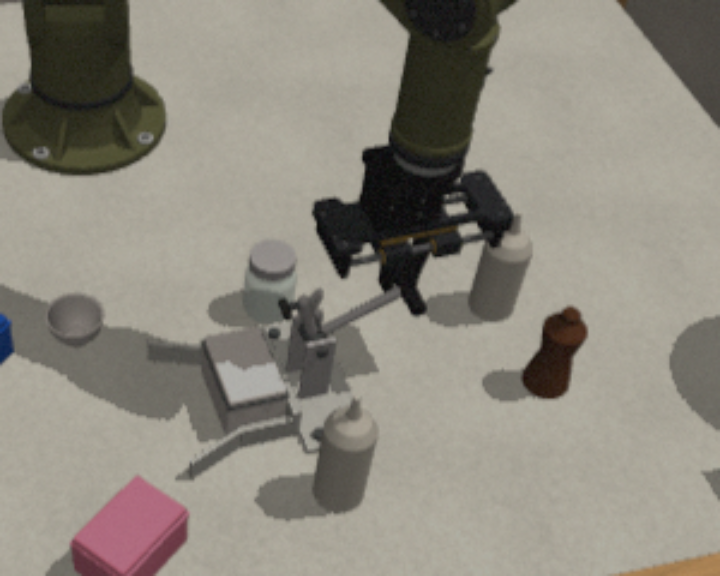

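The fingers hold the bar's near end at (405,290), clear of its rod. Following the arc now.

Emit:
move_arm:
  steps:
    - [[0, -0.0017, -0.0035], 0]
    - [[0, -0.0035, -0.007], 0]
    - [[0, -0.0074, -0.0135], 0]
    - [[0, -0.0118, -0.0198], 0]
    - [[0, -0.0166, -0.0258], 0]
    - [[0, -0.0218, -0.0315], 0]
    - [[0, -0.0218, -0.0315], 0]

```text
time_s: 14.32
tool_pos: [0.4865, 0.2369, 0.1543]
tool_rot: [179.9, 0.1, -177.4]
force: [-1.3, 5.1, 0.2]
grip_width: 0.0174
```

Emit:
move_arm:
  steps:
    - [[0, -0.0056, -0.0053], 0]
    - [[0, -0.0116, -0.0101], 0]
    - [[0, -0.0179, -0.0146], 0]
    - [[0, -0.0245, -0.0186], 0]
    - [[0, -0.0313, -0.0221], 0]
    - [[0, -0.0384, -0.0251], 0]
    - [[0, -0.0457, -0.0276], 0]
    - [[0, -0.0531, -0.0296], 0]
    - [[0, -0.0606, -0.0311], 0]
    - [[0, -0.0683, -0.0321], 0]
    - [[0, -0.076, -0.0325], 0]
    - [[0, -0.0837, -0.0324], 0]
    - [[0, -0.0905, -0.0318], 0]
    - [[0, -0.0905, -0.0318], 0]

```text
time_s: 16.08
tool_pos: [0.4905, 0.1442, 0.1843]
tool_rot: [-179.9, -0.0, -177.5]
force: [2.8, -2.3, -1.4]
grip_width: 0.0175
```

```bash
python3 - <<'E'
from h import *
delta(.49,.14,.18,182.7)
im,d=look('scene');cv2.imwrite('pics/s7.png',cv2.resize(im[60:300,200:500],None,fx=2.4,fy=2.4)[:,:,::-1])
E
```

```text
pose [0.4905 0.1442 0.1843] [-179.9   -0.  -177.5] F [ 2.8 -2.3 -1.4] t 16.075 w 0.0175
shift [ 0.0007 -0.0042  0.0043] turn -0.0034
```

View pics/s7.png

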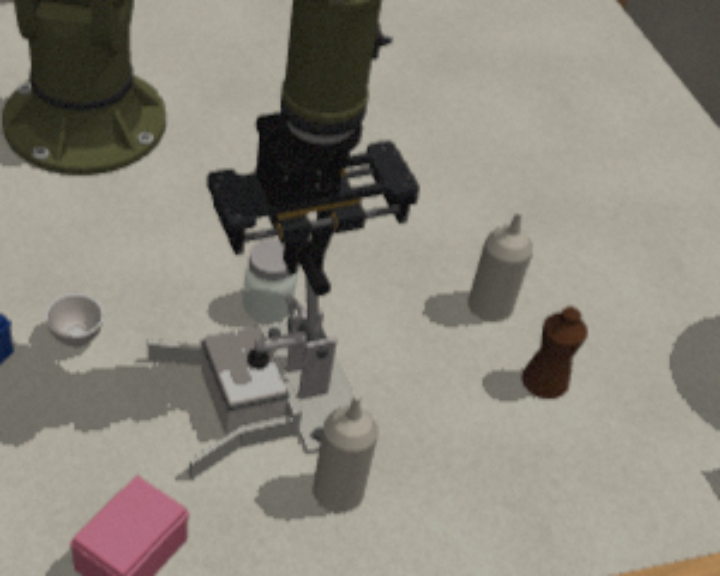

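The bar is up and over (320,280) and the foot sits just at the lid (260,360). I'll release and then rise.

Emit:
move_arm:
  steps:
    - [[0, 0, 0], 0]
    - [[0, 0, 0], 0]
    - [[0, 0, 0], 0]
    - [[0, 0, 0], 0]
    - [[0, 0, 0], 0]
    - [[0, 0, -0.005], 0]
    - [[0, 0, -0.02], 0]
    - [[0, 0, -0.045], 0]
    - [[0, 0, -0.075], 0]
    - [[0, 0, -0.1], 0]
    - [[0, 0, -0.1], 0]
    - [[0, 0, -0.1], 0]
  hand: -0.5

```text
time_s: 17.62
tool_pos: [0.4903, 0.1455, 0.2846]
tool_rot: [-180.0, -0.0, -177.4]
force: [-0.4, -1.2, 0.3]
grip_width: 0.0654
```

Emit:
move_arm:
  steps:
    - [[0, 0.03, 0], 0]
    - [[0, 0.06, 0], 0]
    - [[0, 0.09, 0], 0]
    - [[0, 0.12, 0], 0]
    - [[0, 0.14, 0], 0]
    - [[0, 0.14, 0], 0]
    - [[0, 0.14, 0], 0]
    - [[0, 0.14, 0], 0]

```text
time_s: 18.62
tool_pos: [0.4846, 0.284, 0.2845]
tool_rot: [-179.9, -0.0, -177.5]
force: [0.3, 0.4, 0.5]
grip_width: 0.0653
```

```bash
python3 - <<'E'
from h import *
delta(.49,.14,.18,182.7)
for c in('scene','top'):
    im,d=look(c);P=pts(c,d);X,Y,Z=P[...,0],P[...,1],P[...,2]
    m=(X>.44)&(X<.58)&(Y>.0)&(Y<.14)&(Z>.056)&(Z<.067)
    n,l,s,ce=cv2.connectedComponentsWithStats(m.astype(np.uint8));k=1+np.argmax(s[1:,4]);q=P[l==k]
    print(c,len(q),cv2.minAreaRect((q[:,:2]*1000).astype(np.float32)))
    b=P[(X>.45)&(X<.57)&(Y>.11)&(Y<.18)&(Z>.17)&(Z<.22)];
    if len(b): print('bar',len(b),b.min(0),b.max(0),np.median(b,0))
    f=P[(X>.48)&(X<.54)&(Y>.05)&(Y<.09)&(Z>.067)]; print('foot',len(f),np.median(f,0) if len(f) else '')
    for q in('bottle_a','ramekin','jar','mill','spatula'):
        for r in env.cut_out(c,q)[:2]:
            if r['conf']>.5: print(q,np.round(r['uv']))
    if c=='scene':cv2.imwrite('pics/s8.png',cv2.resize(im[60:330,80:500],None,fx=1.8,fy=1.8)[:,:,::-1])
E
```

```text
pose [0.4846 0.284  0.2845] [-179.9   -0.  -177.5] F [0.3 0.4 0.5] t 18.625 w 0.0653
shift [ 0.0008 -0.1441  0.1045] turn -0.0039
scene 639 ((513.4322509765625, 82.38259887695312), (100.2115707397461, 66.85610961914062), 3.5126609802246094)
bar 197 [0.47624341 0.13363715 0.17178627] [0.54849174 0.15362845 0.208121  ] [0.51646878 0.14203112 0.20221829]
foot 28 [0.51353044 0.08504706 0.06830405]
bottle_a [344. 247.]
bottle_a [407. 173.]
ramekin [232. 194.]
jar [313. 178.]
mill [431. 204.]
mill [323. 212.]
spatula [138. 252.]
top 757 ((510.3900451660156, 83.43617248535156), (99.59024047851562, 68.02936553955078), 2.092151403427124)
bar 222 [0.47489922 0.13402788 0.19266289] [0.54431136 0.15467932 0.20878731] [0.50709381 0.14357035 0.20260207]
foot 22 [0.50889874 0.07401307 0.06761622]
bottle_a [239. 171.]
ramekin [326. 267.]
jar [241. 265.]
jar [327. 267.]
spatula [414. 225.]
spatula [243. 222.]
```

View pics/s8.png

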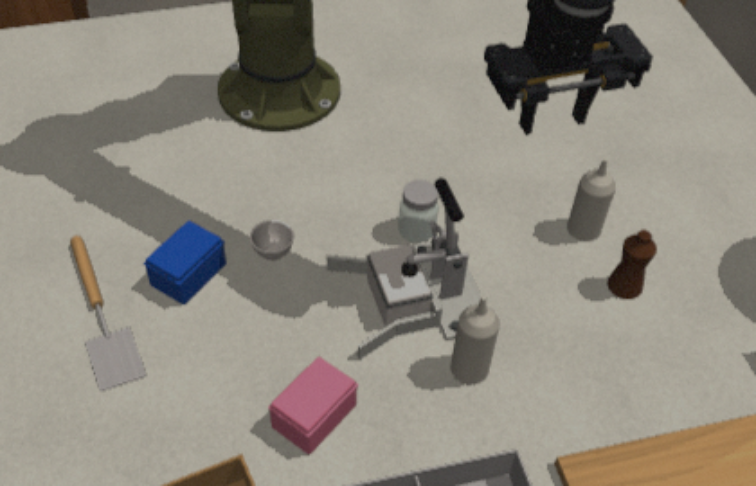

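The final view shows the lever over, its foot on the lid at (410,268), the mould home, the gripper clear, and the other things standing in place.

```bash
python3 -c "
from cell import env
print(env.sign_off())"
```

```text
the job is handed in; nothing more can be done
None
```

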